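Open the combination strongbox on the workbench

ROBOT

A 6-joint arm with a two-finger parallel gripper is mounted at the origin on a cart in front of the work surface, level with it; the furniture and walls round the work are solid. World frame = base frame: x ahead of the robot, y to its left, z up, the work surface at z = 0. Lengths are in mm, angles in rad, forces in N, time in s.
With the tool pointing down it reaches from about 275 to 750 mm from the base axis. Payload 10.2 kg.
Tool frame: the origin (TCP) lies at the very end of the fingers, on their centre line; the grasp point (between the pads) lies 19 mm behind it; z points along the fingers, y is the line along which they close (so a half turn about z gives the same grasp; the last joint's range is limited). The gripper opens to 85 mm and grips with 20 to 120 N. Pads are 22 mm wide; open, the fingers measure 114 mm over their backs; the gripper's body (76 mm by 85 mm) begins 54 mm behind the grasp point. The pads swing forward as they close: fully open they stand 13 mm farther back than shut.
Start: joints at [-1.389, 0.313, 1.498, -0, 1.331, -0.223], TCP at [206.751, -482.582, 231.294] pointing down, gripper open.
Joint ranges: [-2.94, 2.94], [-0.97, 2.17], [0.19, 2.56], [-1.23, 4.37], [0.02, 3.11], [-2.88, 2.88]. Speed limits (rad/s): [2.39, 2.39, 3.01, 3.14, 3.14, 3.14].

INTERFACE

Orientations are given as a unit quaternion [w, x, y, z].
In Python, from rig import * gives the robot as it stands. The module is installed in compiled form; this text tells all that it offers.
- The arm moves only by the shell command python3 -m crank 'ROWS' [FORCE]. ROWS is JSON, a list that holds one entry, the list of rows, each a list of 7 numbers: the shift along the tool's x, y, z in units of 25 mm (1.0 is 25 mm), then the turn, a rotation vector about the tool's x, y, z in units of 8 degrees (1.0 is 8 degrees), then the finger opening in mm, from 0 to 85.4. A call has exactly 8 rows; each row shifts and turns the commanded pose from where the row before left it, along the tool's axes as they then stand; what a row does not reach is not made up. A row lasts 1/10 s, in which the tool goes at most 50 mm and 8.59 degrees, less where a joint would pass 70% of its speed; a pose out of reach is approached as far as the arm can. A call is refused whole if a number of a shift passes 1 or a number of a turn 1, either way. A call with a gripper value outside its range is refused whole. The fingers move at their own pace and stop on an object; FORCE is the grip in N (left out, the last holds). Time passes only in rows, so rows that do not move let the fingers close, or fill a call up. It gives the time, the measured TCP pose, the force, the opening and the grip force at its end, in the units of the state.
- sense(): the state, without advancing time (a new reading comes with each control period).
- capture(name): name is "scene" or "top" or "wrist"; returns the picture (420x560x3 uint8, blue, green, red); there is no depth.
- camera_model(name): a dict with "fx", "fy", "cx", "cy" (pixels), "k1" (the pictures are not rectified: a ray, as slopes to the right and down, at radius r is drawn at 1 + k1 r^2 times it, then the intrinsics apply), "world_from_camera" (4x4, takes a point from camera to world coordinates); the wrist camera has in their place "T_tool_cam" (4x4, takes a point from camera to tool coordinates, whose origin is the TCP and whose axes are the flange's). Camera axes: x right, y up, looking along -z (the intrinsics and any distortion apply to the point x, -y, -z); pixel columns grow to the right and rows downward; lengths in mm; the calibration is good to about 2 mm. A picture is of the moment at which its call begins: read the wrist's pose just before it. camera_model takes no time and is no camera call.
- finish_job(): hands the job in; it is judged then, once.
The state is a dict: "time_s": time; "joints": joint angles; "dq": joint speeds; "tau": joint torques, N m; "eef_pos": TCP position; "ee_rot": TCP orientation; "force": force on the tool from outside, world axes, zero at the start; "wrist_torque": the same for the moment, N m; "grip_width": opening from 0.0 (shut) to 1.0 (fully open); "grip_force": force on a finger pad.
Only numpy, scipy, OpenCV 4.12 (cv2) and the standard library are available. Lean on these libraries where they do the work, as an engineer would, in place of code of your own. Each camera call takes 0.05 s, during which the arm holds its last target. There are 200 camera calls.

TASK

Open the locked green strongbox: turn its dial right (clockwise) to 34, the yellow mark, then left (counter-clockwise) to 4, the red mark, then slowly right again until you feel the spring catch drop in and stop the dial, somewhere between 2 and 0. Do not force the dial against the catch; then slide the steel cover by its black grip bar away from the dial until it is at least three quarters open, let go, and leave the two jars and the sanding block where they stand.

Things in the scene. Friction and masses are not known exactly. Their poses are not given: they have to be found in the camera images.
- strongbox: green steel box fixed to the bench, 170 (its x) x 250 (its y) x 85 mm high; origin at the centre of its underside. The fixed plate with the dial is its +y half of the top, the sliding steel cover the -y half. Inside, under the cover, lies a red case of drill bits (fixed).
- dial_grip (a point): on the dial's vertical axis, 107 mm above the bench. Round dark fluted knob 54 mm across, top 119 mm above the bench, standing on a flat black graduated skirt 88 mm across, upper face 91 mm above the bench. Turning drag about 0.08 N m; it stays where it is left, so it may be let go and gripped again at any angle; a 10 N grip turns it.
- dial (a joint): dial angle in rad, counter-clockwise from above positive; 0 when the white line (number 0) is at the index. 40 divisions of 0.157 rad, longer tick every 5, no digits; turning counter-clockwise brings up growing numbers: 4 (wide red mark) is at +0.628, 34 (wide yellow mark) at -0.942. Starts within 0.25 of 0. Going up to 0.15 past 34 does no harm; stop at 4 within 0.08.
- dial_index (a point): tip of the white index arrow on the top plate, on the box's -x side of the dial, 85 mm above the bench, 52 mm from the dial's axis. If the dial overruns 4 by more than 0.08 rad on the way left, begin again with 34: the lock has a second wheel that the dial drags along with lost motion, and it opens only by this sequence.
- catch_block: hidden fixed guide of the spring catch; origin on the dial axis, bench height. After 34 and 4, turning right at under 0.5 rad/s, it starts to drop in at a worn place, different each time (+0.45 to +0.05 rad), pulls the dial on a little, and 0.1 to 0.2 rad later stops it (+0.3 to -0.1). Unseen: felt as opposing moment. Over 20 N on it (0.5 N m beyond the drag) damages it.
- cover_grip (a point): centre of the cover's grip bar (moves with the cover), 101 mm above the bench: black bar 60 mm long along the box's x, 14 mm thick along its y, top 111 mm and foot 85 mm above the bench (a foot plate 22 mm wide reaches up to 88 mm). With the cover shut it is 64 mm from the box's centre toward -y.
- cover (a joint): how far the cover has slid, m: 0 shut, 0.105 fully open, moving along the box's -y, away from the dial, against about 2 N of friction. Until the catch has dropped in, the cover stops hard after about 2 mm; afterwards it is free.
- screw_jar: glass jar of screws with a red lid, 66 mm across, 88 mm high, behind the box; origin at the centre of its underside; leave alone
- nail_jar: glass jar with a tan lid, 66 mm across, 88 mm high, behind the box; origin at the centre of its underside; leave alone
- sanding_block: brown sanding block 64 x 111 x 30 mm, on the bench left of the box; origin at the centre of its underside; leave alone

How it is judged:
By the outcome, as a careful person would: the job done as asked, in the order asked, and still so for the second after the job is handed in, with the robot touching nothing.
It also fails if it takes over 56 s, if anything falls off the work surface, if the arm or the gripper's body presses on something with over 40 N, if the wrist force passes 120 N, or if a joint passes its speed limit or range.

## Working session

There is one attempt and no reset: what is moved stays moved. The work goes in short steps, Python scripts to look and compute and a shell command to move; the robot and the scene stay as the last step left them, time stands still between calls to the robot, and variables do not carry over. Pictures are saved under pics/ and viewed, at most 10 in all, crops included, and the job is handed in when it is done.

```bash
mkdir -p pics; python3 - <<'E'
from rig import *
import cv2,numpy as np
s=sense();print(s)
for n in("scene","top"):
    cv2.imwrite(f"pics/{n}0.png",capture(n))
np.set_printoptions(precision=4,suppress=True)
for n in("scene","top","wrist"):print(n,camera_model(n))
E
```

```text
{'time_s': 0.0, 'joints': array([-1.38941636e+00,  3.13428386e-01,  1.49840371e+00, -2.94688739e-06,
        1.33097087e+00, -2.23394377e-01]), 'dq': array([-0.00148759, -0.00107589,  0.00020117, -0.0012869 , -0.00239224,
       -0.0006487 ]), 'tau': array([-3.11790127e-04, -4.12269008e+01, -2.59743136e+01, -2.35941025e-04,
        4.22258847e-03,  9.59124780e-09]), 'eef_pos': array([ 206.69779917, -482.33941046,  230.75868811]), 'ee_rot': array([-6.05055420e-04,  9.79589278e-01,  2.01008659e-01,  1.12810153e-05]), 'force': array([0.00579166, 0.03038718, 0.56652235]), 'wrist_torque': array([0.02399129, 0.01725501, 0.02064739]), 'grip_force': 0.0, 'grip_width': 0.9983126258250313}
scene {'fx': 533.324833921078, 'fy': 533.324833921078, 'cx': 278.6284159538095, 'cy': 207.2233977188315, 'k1': 0.012970438285154744, 'world_from_camera': array([[   0.8906,    0.2527,   -0.3782,  242.6417],
       [  -0.4541,    0.4472,   -0.7706, -912.6408],
       [  -0.0256,    0.858 ,    0.513 ,  594.4958],
       [   0.    ,    0.    ,    0.    ,    1.    ]])}
top {'fx': 396.2452455797628, 'fy': 396.2452455797628, 'cx': 283.08574012619516, 'cy': 211.47213849012005, 'k1': -0.05422969778782322, 'world_from_camera': array([[  -0.1017,    0.9707,   -0.2178,  427.0763],
       [  -0.9948,   -0.0992,    0.0228, -143.6484],
       [   0.0005,    0.219 ,    0.9757,  939.9267],
       [   0.    ,    0.    ,    0.    ,    1.    ]])}
wrist {'fx': 293.7482624395239, 'fy': 293.7482624395239, 'cx': 275.996031268135, 'cy': 203.56359708357257, 'k1': 0.01726391778913186, 'T_tool_cam': array([[   0.0005,    0.9543,    0.2987,   76.5774],
       [   1.    ,   -0.0006,    0.0002,   -0.2344],
       [   0.0003,    0.2987,   -0.9543, -142.8612],
       [   0.    ,    0.    ,    0.    ,    1.    ]])}
```

View pics/scene0.png

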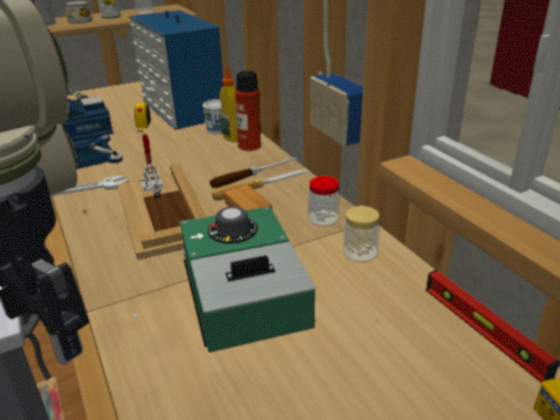

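View pics/top0.png

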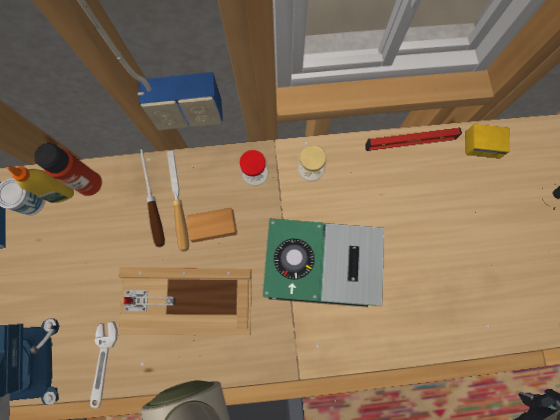

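The box is in both views. In top, the dial is at about (294,258), the bar at (353,264) and the arrow at (291,288). In scene, the dial is at (233,221) and the bar at (250,267). I'll enlarge both.

```bash
python3 - <<'E'
import cv2,numpy as np
t=cv2.imread("pics/top0.png")[210:310,260:390];s=cv2.imread("pics/scene0.png")[195:290,175:305]
a=cv2.resize(t,(780,600),interpolation=cv2.INTER_CUBIC);b=cv2.resize(s,(780,570),interpolation=cv2.INTER_CUBIC)
cv2.imwrite("pics/t1.png",a);cv2.imwrite("pics/s1.png",b)
E
```

```text
(no output)
```

View pics/t1.png

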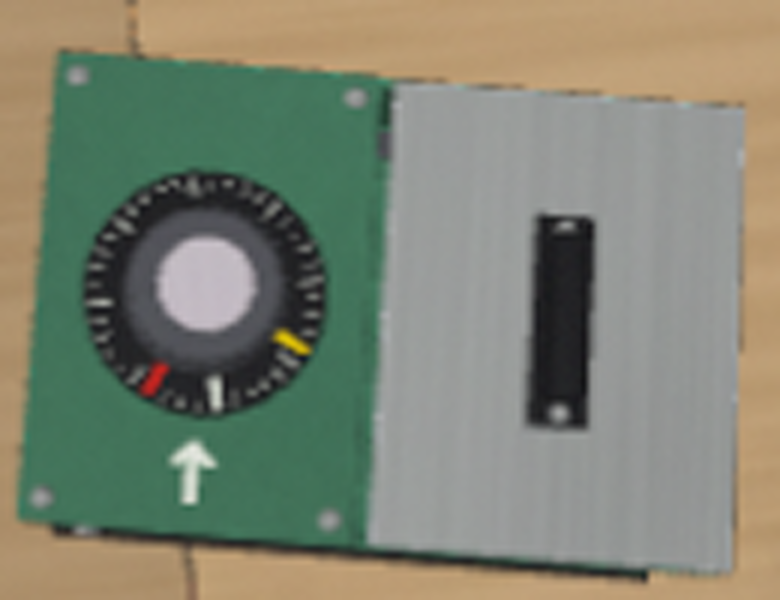

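View pics/s1.png

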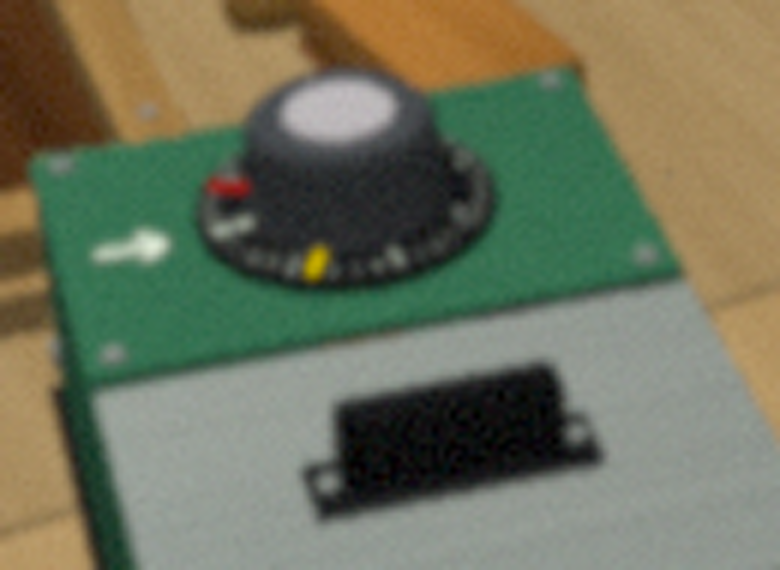

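In the enlargements I read these positions (crop pixels, scale 6):
- **Top:** cap centre (207,285), white line (215,392), red (154,379), yellow (292,343), arrow tip (193,440).
- **Bar screws:** (565,227) and (558,413) in top; (578,432) and (330,483) in scene.
- **Scene:** cap (339,107), arrow tip (172,244).

Next I'll triangulate them.

```bash
cat > h.py <<'E'
import numpy as np,cv2
from scipy.optimize import least_squares
from scipy.spatial.transform import Rotation as R
def cam(n,s=None):
    from rig import camera_model
    m=camera_model(n)
    if n=="wrist":
        w,x,y,z=s["ee_rot"];T=np.eye(4);T[:3,:3]=R.from_quat([x,y,z,w]).as_matrix();T[:3,3]=s["eef_pos"];m["W"]=T@m["T_tool_cam"]
    else:m["W"]=m["world_from_camera"]
    return m
def ray(m,uv):
    K=np.array([[m["fx"],0,m["cx"]],[0,m["fy"],m["cy"]],[0,0,1]])
    p=cv2.undistortPoints(np.array([[uv]],float),K,np.array([m["k1"],0,0,0,0]))[0,0]
    d=m["W"][:3,:3]@[p[0],-p[1],-1];return m["W"][:3,3],d/np.linalg.norm(d)
def tri(*rs):
    A=sum(np.eye(3)-np.outer(d,d) for c,d in rs);b=sum((np.eye(3)-np.outer(d,d))@c for c,d in rs)
    p=np.linalg.solve(A,b);return p,max(np.linalg.norm(np.cross(p-c,d)) for c,d in rs)
def onz(r,z):c,d=r;return c+d*(z-c[2])/d[2]
E
python3 - <<'E'
from h import *
np.set_printoptions(precision=2,suppress=True)
T=cam("top");S=cam("scene")
t=lambda u,v:ray(T,(u/6+260-.4,v/6+210-.4));s=lambda u,v:ray(S,(u/6+175-.4,v/6+195-.4))
P={}
for n,a,b in [("cap",(207,285),(339,107)),("arrow",(193,440),(172,244)),("bs1",(565,227),(578,432)),("bs2",(558,413),(330,483)),("A",(40,497),(62,163)),("B",(78,76),(551,80)),("C",(355,98),(646,253)),("D",(329,520),(112,353))]:
    p,e=tri(t(*a),s(*b));P[n]=p;print(n,p,e)
for n in "ABCD":pass
v=P["bs1"]-P["bs2"];print("boxx yaw bar",np.arctan2(v[1],v[0]))
for a,b in (("B","A"),("C","D")):
    v=P[a]-P[b];print(np.arctan2(v[1],v[0]))
for a,b in (("B","C"),("A","D")):
    v=P[a]-P[b];print(np.arctan2(-v[0],v[1]))
sk=onz(t(206,294),91);print("skirt",sk,"cap top",onz(t(207,285),119),onz(s(339,107),119))
m=lambda p:np.arctan2(*(p-sk)[1::-1])
ar=onz(t(193,440),85);print("arrow",ar,np.linalg.norm((ar-sk)[:2]),m(ar))
for n,q in (("w",(215,392)),("r",(154,379)),("y",(292,343))):
    print(n,m(onz(t(*q),91))-m(ar))
print("bar",onz(t(560,321),111),onz(t(561.5,320),89),onz(s(448,383),111))
E
```

```text
cap [ 512.38 -175.84  120.46] 0.8989986364829179
arrow [ 461.75 -166.34   84.52] 0.8178027165177384
bs1 [ 522.69 -307.6    88.69] 0.42165866261685664
bs2 [ 457.51 -296.03   88.7 ] 0.7447969934082164
A [ 447.45 -110.48   85.58] 0.8488624366653459
B [ 596.68 -138.38   85.  ] 0.6079864432943707
C [ 578.13 -238.34   85.49] 0.6188207317047427
D [ 428.7  -210.91   85.88] 0.4340957020220427
boxx yaw bar -0.17576165040603153
-0.1848487394780824
-0.1815499153270249
-0.1834499087099101
-0.1845495790850553
skirt [ 511.39 -176.04   91.  ] cap top [ 511.66 -175.64  119.  ] [ 514.13 -173.68  119.  ]
arrow [ 460.94 -166.12   85.  ] 51.412586345439806 2.947472266062621
w 0.17824818750577887
r -0.46096002029435157
y -5.139750683611052
bar [ 487.37 -296.87  111.  ] [ 489.26 -301.52   89.  ] [ 490.85 -299.94  111.  ]
```

```bash
python3 -m crank '[[[1,-0.4,0,0,0,0,85],[1,-0.4,0,0,0,0,85],[1,-0.4,0,0,0,0,85],[1,-0.4,0,0,0,0,85],[1,-0.4,0,0,0,0,85],[1,-0.4,0,0,0,0,85],[1,-0.4,0,0,0,0,85],[1,-0.4,0,0,0,0,85]]]' 30
python3 -m crank '[[[1,-0.4,0,0,0,0,85],[1,-0.4,0,0,0,0,85],[1,-0.4,0,0,0,0,85],[1,-0.4,0,0,0,0,85],[1,-0.4,0,0,0,0,85],[1,-0.4,0,0,0,0,85],[1,-0.4,0,0,0,0,85],[1,-0.4,0,0,0,0,85]]]'
python3 -m crank '[[[0,0,0.1,0,0,-1,85],[0,0,0.1,0,0,-1,85],[0,0,0.1,0,0,-1,85],[0,0,0.1,0,0,-1,85],[0,0,0.1,0,0,-1,85],[0,0,0.1,0,0,-1,85],[0,0,0.1,0,0,-1,85],[0,0,0.1,0,0,-1,85]]]'
python3 -m crank '[[[0,0,0.1,0,0,-1,85],[0,0,0.1,0,0,-1,85],[0,0,0.1,0,0,-1,85],[0,0,0.1,0,0,-1,85],[0,0,0.1,0,0,-1,85],[0,0,0.1,0,0,-1,85],[0,0,0.1,0,0,-1,85],[0,0,0.1,0,0,-1,85]]]'
python3 -m crank '[[[0,0,0.1,0,0,-1,85],[0,0,0.1,0,0,-1,85],[0,0,0.1,0,0,-0.5,85],[0,0,0.1,0,0,0,85],[0,0,0,0,0,0,85],[0,0,0,0,0,0,85],[0,0,0,0,0,0,85],[0,0,0,0,0,0,85]]]'
python3 - <<'E'
from rig import *
from h import *
s=sense();im=capture("wrist");cv2.imwrite("pics/w0.png",im);np.save("pics/w0.npy",{k:s[k] for k in("eef_pos","ee_rot")},allow_pickle=True)
print(s)
cv2.imwrite("pics/w0b.png",cv2.resize(im,(784,588),interpolation=cv2.INTER_CUBIC))
E
```

```text
time_s: 0.9
eef_pos: [359.7, -329.3, 231.0]
ee_rot: [-0.0, 0.98, 0.201, -0.0]
force: [-0.3, -0.9, 1.1]
grip_width: 0.992
grip_force: 0.0
time_s: 1.7
eef_pos: [512.0, -177.0, 231.0]
ee_rot: [-0.0, 0.98, 0.201, -0.0]
force: [-0.0, 0.3, 0.8]
grip_width: 0.997
grip_force: 0.0
time_s: 2.5
eef_pos: [511.3, -177.9, 210.8]
ee_rot: [-0.0, 0.722, 0.692, -0.0]
force: [0.2, -0.5, 0.3]
grip_width: 0.988
grip_force: 0.0
time_s: 3.3
eef_pos: [511.3, -177.9, 190.8]
ee_rot: [-0.0, 0.246, 0.969, 0.0]
force: [-0.3, 0.2, -0.6]
grip_width: 0.992
grip_force: 0.0
time_s: 4.1
eef_pos: [511.4, -178.0, 181.4]
ee_rot: [0.0, 0.077, 0.997, -0.0]
force: [0.1, 0.5, 0.1]
grip_width: 0.997
grip_force: 0.0
{'time_s': 4.1, 'joints': array([-5.51378186e-01,  3.91697835e-01,  1.52168055e+00,  2.94263965e-05,
        1.22803168e+00, -1.96793319e+00]), 'dq': array([-0.00139347,  0.00035891,  0.00290338, -0.0007411 , -0.00109932,
       -0.00233539]), 'tau': array([-4.07074680e-03, -4.37668633e+01, -2.49060631e+01, -3.82009357e-04,
        5.37800588e-04,  9.88564891e-03]), 'eef_pos': array([ 511.44833908, -178.00012721,  181.3966792 ]), 'ee_rot': array([ 8.75467411e-05,  7.70491656e-02,  9.97027290e-01, -2.93637187e-05]), 'force': array([0.12866986, 0.51403021, 0.08564935]), 'wrist_torque': array([ 0.02960755, -0.03309159,  0.00513181]), 'grip_force': 0.0, 'grip_width': 0.9967495936772659}
```

View pics/w0b.png

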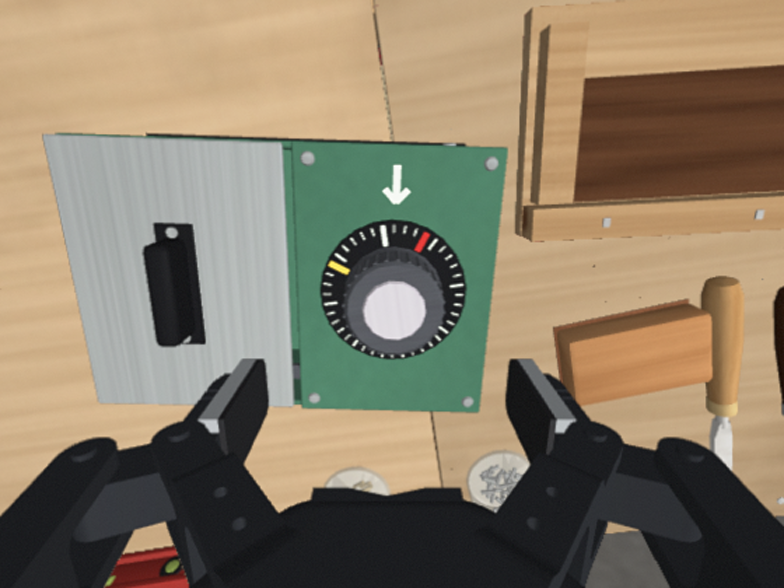

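The wrist view shows the cap centre at (394,310), skirt centre (393.5,289.5) and arrow tip (397,207). The white line runs (382.5,226)-(386,246), the red (428,234)-(418,249) and the yellow (330,264)-(349,272). The plate screws are at (492,163), (468,402), (315,398) and (308,158).

```bash
python3 - <<'E'
from h import *
np.set_printoptions(precision=2,suppress=True)
s=np.load("pics/w0.npy",allow_pickle=True).item()
W=cam("wrist",s);T=cam("top");S=cam("scene")
w=lambda u,v:ray(W,(u/1.4-.15,v/1.4-.15));t=lambda u,v:ray(T,(u/6+260-.4,v/6+210-.4));q=lambda u,v:ray(S,(u/6+175-.4,v/6+195-.4))
for n,a,b,c in [("cap",(394,310),(207,285),(339,107)),("arrow",(397,207),(193,440),(172,244)),("A",(492,163),(40,497),(62,163)),("B",(468,402),(78,76),(551,80)),("C",(315,398),(355,98),(646,253)),("D",(308,158),(329,520),(112,353))]:
    print(n,tri(w(*a),t(*b),q(*c)))
pl={n:onz(w(*a),86.)for n,a in zip("ABCD",[(492,163),(468,402),(315,398),(308,158)])};print(pl)
for a,b in(("B","A"),("C","D")):v=pl[a]-pl[b];print("yaw",np.arctan2(v[1],v[0]))
for a,b in(("A","D"),("B","C")):v=pl[a]-pl[b];print("yaw",np.arctan2(-v[0],v[1]))
print("foot screw",onz(w(172,232),88.5))
sk=onz(w(393.5,289.5),91);print("skirt",sk,"cap",onz(w(394,310),119))
m=lambda p,c:np.arctan2(*(p-c)[1::-1])%(2*np.pi)
ar=onz(w(397,207),85);print(ar,np.linalg.norm((ar-sk)[:2]),m(ar,sk))
for n,a,o in(("w",(384.2,236),0),("r",(423,241.5),.628),("y",(339.5,268),-.942)):
    p=onz(w(*a),91);print(n,np.linalg.norm((p-sk)[:2]),"dial",m(p,sk)-(np.pi-.183)+o,m(p,sk)-m(ar,sk)+o)
E
```

```text
cap (array([ 512.86, -174.91,  120.07]), np.float64(1.472628588681109))
arrow (array([ 462.83, -165.26,   83.93]), np.float64(2.060082164844215))
A (array([ 447.94, -109.59,   85.28]), np.float64(1.4697564110683865))
B (array([ 597.3 , -137.51,   85.33]), np.float64(1.7600132207885912))
C (array([ 578.97, -237.37,   85.19]), np.float64(1.648004270765823))
D (array([ 429.37, -209.98,   84.99]), np.float64(1.4048837631910127))
{'A': array([ 448.68, -108.75,   86.  ]), 'B': array([ 598.42, -136.32,   86.  ]), 'C': array([ 579.9 , -236.16,   86.  ]), 'D': array([ 430.45, -208.94,   86.  ])}
yaw -0.18209207696529695
yaw -0.18014622957426749
yaw -0.17997359451734488
yaw -0.1834765904360687
foot screw [ 458.53 -294.12   88.5 ]
skirt [ 511.56 -173.42   91.  ] cap [ 513.93 -173.96  119.  ]
[ 464.5  -164.24   85.  ] 47.946327327438176 2.948923767081049
w 32.660492588253625 dial 0.19806715571811306 0.20773604222685726
r 33.5221208491689 dial 0.13188966275705594 0.14155854926580014
y 34.38361833526488 dial 0.26251128701484583 0.27218017352359003
```

```bash
python3 - <<'E'
from h import *
s=np.load("pics/w0.npy",allow_pickle=True).item();W=cam("wrist",s);T=cam("top")
w=lambda u,v,z:onz(ray(W,(u/1.4-.15,v/1.4-.15)),z)[:2];t=lambda u,v,z:onz(ray(T,(u/6+260-.4,v/6+210-.4)),z)[:2]
for f,M,A,cap in((w,[(384.2,236),(423,241.5),(339.5,268)],(397,207),(394,310)),(t,[(215,392),(154,379),(292,343)],(193,440),(207,285))):
    P=[f(*m,91) for m in M];a=f(*A,85);c0=f(*cap,119);o=[0,.628,-.942]
    def r(v):
        c=v[:2];e=[np.angle(np.exp(1j*(np.arctan2(*(p-c)[::-1])-(np.pi-.182)+k-v[2])))*35 for p,k in zip(P,o)]
        q=c+52*np.array([-np.cos(.182),np.sin(.182)])
        return e+list(a-q)+list(c-c0)
    z=least_squares(r,[*c0,.2]);print(z.x,z.fun)
E
```

```text
[ 5.14785798e+02 -1.73826134e+02  1.80420826e-01] [ 0.14117172 -0.08374337 -0.05742836  0.85621672  0.17289488  0.85897658
  0.13342533]
[ 5.11974572e+02 -1.75571171e+02  1.79466669e-01] [ 0.00159287 -0.1468236   0.14523073  0.11072438  0.04153698  0.31134058
  0.07302773]
```

```bash
python3 -m crank '[[[-0.06,0.15,0.55,0,0,0,85],[0,0,0.55,0,0,0,85],[0,0,0.55,0,0,0,85],[0,0,0.55,0,0,0,85],[0,0,0.55,0,0,0,85],[0,0,0.4,0,0,0,85],[0,0,0.3,0,0,0,85],[0,0,0,0,0,0,85]]]' 20
python3 -m crank '[[[0,0,0,0,0,0,45],[0,0,0,0,0,0,45],[0,0,0,0,0,0,45],[0,0,0,0,0,0,45],[0,0,0,0,0,0,45],[0,0,0,0,0,0,45],[0,0,0,0,0,0,45],[0,0,0,0,0,0,45]]]' 20
python3 - <<'E'
from rig import *
s=sense();print(s)
E
```

```text
time_s: 4.95
eef_pos: [513.2, -174.3, 94.3]
ee_rot: [-0.001, 0.077, 0.997, 0.0]
force: [-0.1, 0.4, -0.4]
grip_width: 0.99
grip_force: 0.0
time_s: 5.75
eef_pos: [513.8, -174.7, 95.8]
ee_rot: [0.001, 0.077, 0.997, -0.0]
force: [-0.2, 0.6, 5.7]
grip_width: 0.623
grip_force: 20.9
{'time_s': 5.75, 'joints': array([-5.43739445e-01,  4.93751657e-01,  1.61359084e+00,  4.82585742e-05,
        1.03305607e+00, -1.96082675e+00]), 'dq': array([-1.08099207e-03, -4.20767122e-04,  9.10800154e-04, -2.40679168e-04,
        1.18579730e-04, -6.90182875e-05]), 'tau': array([-1.50258243e-01, -4.26370490e+01, -2.09476000e+01, -2.13949371e-02,
       -3.39254010e-01, -3.67645160e-03]), 'eef_pos': array([ 513.75378648, -174.66481142,   95.7684316 ]), 'ee_rot': array([ 5.42476039e-04,  7.67911721e-02,  9.97047019e-01, -2.50220852e-04]), 'force': array([-0.2172391 ,  0.57181   ,  5.74927766]), 'wrist_torque': array([ 0.15396643,  0.19382317, -0.03879352]), 'grip_force': 20.936335623264313, 'grip_width': 0.6232238866393695}
```

```bash
python3 -m crank '[[[0,0,-0.05,0,0,0.4,45],[0,0,0,0,0,0.8,45],[0,0,0,0,0,0.8,45],[0,0,0,0,0,0.8,45],[0,0,0,0,0,0.8,45],[0,0,0,0,0,0.8,45],[0,0,0,0,0,0.8,45],[0,0,0,0,0,0.8,45]]]'
python3 -m crank '[[[0,0,0,0,0,0.8,45],[0,0,0,0,0,0.8,45],[0,0,0,0,0,0.5,45],[0,0,0,0,0,0.3,45],[0,0,0,0,0,0.1,45],[0,0,0,0,0,0,45],[0,0,0,0,0,0,45],[0,0,0,0,0,0,45]]]'
python3 - <<'E'
from rig import *
from h import *
s=sense();a,b=capture("wrist"),capture("scene")
w,x,y,z=s["ee_rot"];print("psi",2*np.arctan2(y,x),s["wrist_torque"],s["force"])
np.save("pics/w1.npy",{k:s[k] for k in("eef_pos","ee_rot")},allow_pickle=True)
cv2.imwrite("pics/w1.png",a);cv2.imwrite("pics/sc1.png",b)
A=cv2.resize(a,(560,420));B=cv2.resize(b[190:290,170:310],(588,420))
A=cv2.resize(a[60:340,100:460],(400,311));B=cv2.resize(b[190:290,170:310],(400,286))
A=np.zeros((600,400,3),np.uint8)
cv2.imwrite("pics/m1.png",np.vstack([cv2.resize(a[90:310,100:460],(560,342)),cv2.resize(b[195:255,180:300],(500,250),interpolation=cv2.INTER_CUBIC)[:,:500] if 0 else cv2.resize(b[195:250,175:300],(560,246),interpolation=cv2.INTER_CUBIC)]))
E
```

```text
time_s: 6.55
eef_pos: [513.8, -174.4, 95.9]
ee_rot: [0.0, 0.478, 0.879, 0.0]
force: [4.5, 0.2, -4.8]
grip_width: 0.626
grip_force: 24.3
time_s: 7.35
eef_pos: [513.9, -174.4, 96.0]
ee_rot: [0.0, 0.621, 0.784, 0.0]
force: [6.2, 0.4, -5.4]
grip_width: 0.622
grip_force: 24.2
psi 1.801539278977001 [ 4.26865607e-04 -7.95108915e-01 -4.60228624e-03] [ 6.24469057  0.38132318 -5.38053983]
```

View pics/m1.png

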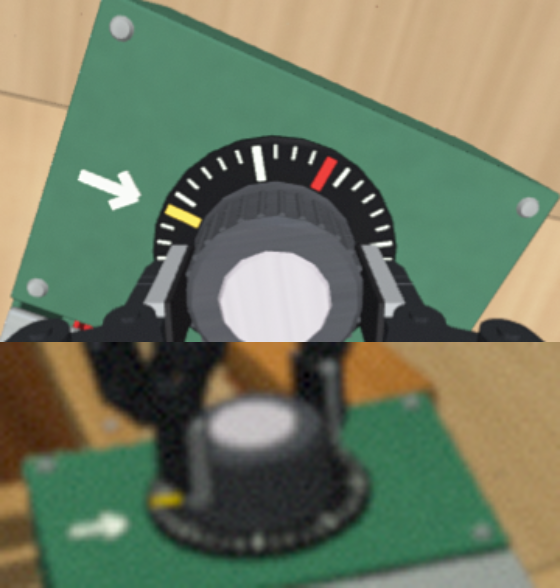

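The dial looks just past the yellow mark: arrow tip (142,198), yellow (166,208)-(200,223), white (256,147)-(262,180), red (331,160)-(318,188), cap centre (275,299). I'll put a number on it.

```bash
cat > dial.py <<'E'
from h import *
def dial(s,M,A,cap,th):
    W=cam("wrist",s);w=lambda p,z:onz(ray(W,p),z)[:2]
    P=[(w(p,91),k) for k,p in M.items()];a=w(A,85);c0=w(cap,119)
    def r(v):
        c=v[:2];e=[np.angle(np.exp(1j*(np.arctan2(*(p-c)[::-1])-(np.pi-.182)+k-v[2])))*35 for p,k in P]
        return np.r_[e,a-c-52*np.array([-np.cos(.182),np.sin(.182)]),c-c0]
    z=least_squares(r,[*c0,th]);return z.x.round(3),z.fun.round(2)
E
python3 - <<'E'
from dial import *
s=np.load("pics/w1.npy",allow_pickle=True).item()
g=lambda u,v:(u/1.5556+99.8,v/1.5556+89.8)
print(dial(s,{0:g(259,163),.628:g(324.5,174),-.942:g(183,215.5)},g(142,198),g(275,299),-1))
E
```

```text
(array([ 514.56 , -174.163,   -1.006]), array([ 0.1 , -0.4 ,  0.29,  0.11, -0.31,  0.33, -0.72]))
```

Dial at -1.006, 0.064 past 34 and with no slip. Next: left by 1.63 rad, which is 11.65 units.

```bash
python3 -m crank '[[[0,0,0,0,0,-0.4,45],[0,0,0,0,0,-0.8,45],[0,0,0,0,0,-0.8,45],[0,0,0,0,0,-0.8,45],[0,0,0,0,0,-0.8,45],[0,0,0,0,0,-0.8,45],[0,0,0,0,0,-0.8,45],[0,0,0,0,0,-0.8,45]]]'
python3 -m crank '[[[0,0,0,0,0,-0.8,45],[0,0,0,0,0,-0.8,45],[0,0,0,0,0,-0.8,45],[0,0,0,0,0,-0.8,45],[0,0,0,0,0,-0.8,45],[0,0,0,0,0,-0.6,45],[0,0,0,0,0,-0.4,45],[0,0,0,0,0,-0.2,45]]]'
python3 -m crank '[[[0,0,0,0,0,-0.15,45],[0,0,0,0,0,-0.1,45],[0,0,0,0,0,0,45],[0,0,0,0,0,0,45],[0,0,0,0,0,0,45],[0,0,0,0,0,0,45],[0,0,0,0,0,0,45],[0,0,0,0,0,0,45]]]'
python3 - <<'E'
from rig import *
from h import *
s=sense();a=capture("wrist")
w,x,y,z=s["ee_rot"];p=2*np.arctan2(y,x)%(2*np.pi);print("psi",p,"dial",.180+p-2.9874,s["wrist_torque"],s["force"],s["joints"][5])
np.save("pics/w2.npy",{k:s[k] for k in("eef_pos","ee_rot")},allow_pickle=True)
cv2.imwrite("pics/w2.png",a);cv2.imwrite("pics/m2.png",cv2.resize(a[90:310,100:460],(560,342)))
E
```

```text
time_s: 8.25
eef_pos: [513.7, -174.5, 95.9]
ee_rot: [0.0, 0.246, 0.969, 0.0]
force: [4.6, -1.4, -5.6]
grip_width: 0.62
grip_force: 24.2
time_s: 9.05
eef_pos: [513.7, -174.7, 96.0]
ee_rot: [0.0, -0.112, 0.994, -0.0]
force: [5.2, -1.5, -7.2]
grip_width: 0.627
grip_force: 24.1
time_s: 9.85
eef_pos: [513.7, -174.8, 96.0]
ee_rot: [0.0, -0.129, 0.992, -0.0]
force: [4.8, -2.4, -6.9]
grip_width: 0.621
grip_force: 24.0
psi 3.3996979150011546 dial 0.5922979150011547 [-0.36679818 -0.78564027  0.0585547 ] [ 4.81083197 -2.37440687 -6.9002136 ] -2.372739043682534
```

View pics/m2.png

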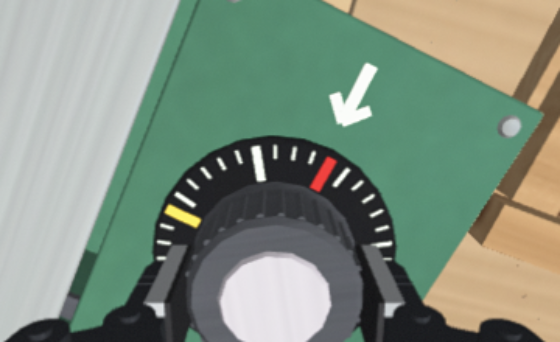

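Dial at 0.592, short of the red mark by 0.035, and the marks haven't moved relative to the fingers. I'll finish the last bit, then lighten the grip so that it slips before it can overload the catch.

```bash
cat > st.py <<'E'
from rig import *
import numpy as np
s=sense();w,x,y,z=s["ee_rot"];p=2*np.arctan2(y,x)%(2*np.pi);print("t %.2f dial %.3f Tz %.3f grip %.1f w %.1f"%(s["time_s"],.18+p-2.9874,s["wrist_torque"][2],s["grip_force"],s["grip_width"]*85.4),s["force"].round(1))
E
python3 -m crank '[[[0,0,0,0,0,-0.15,45],[0,0,0,0,0,-0.1,45],[0,0,0,0,0,0,45],[0,0,0,0,0,0,45],[0,0,0,0,0,0,45],[0,0,0,0,0,0,52.5],[0,0,0,0,0,0,52.5],[0,0,0,0,0,0,52.5]]]' >/dev/null; python3 st.py
```

```text
t 10.70 dial 0.627 Tz 0.082 grip 24.0 w 53.0 [ 5.  -2.5 -7.9]
```

```bash
python3 -m crank '[[[0,0,0,0,0,0.1,45],[0,0,0,0,0,0.2,45],[0,0,0,0,0,0.2,45],[0,0,0,0,0,0.2,45],[0,0,0,0,0,0.2,45],[0,0,0,0,0,0,53.0],[0,0,0,0,0,0,53.0],[0,0,0,0,0,0,53.0]]]' >/dev/null; python3 st.py
```

```text
t 11.50 dial 0.501 Tz -0.079 grip 24.0 w 53.1 [ 5.1 -2.4 -7.5]
```

```bash
for i in 1; do python3 -m crank '[[[0,0,0,0,0,0.1,53.5],[0,0,0,0,0,0.1,53.5],[0,0,0,0,0,0.1,53.5],[0,0,0,0,0,0,53.5],[0,0,0,0,0,0,53.5],[0,0,0,0,0,0,53.5],[0,0,0,0,0,0,53.5],[0,0,0,0,0,0,53.5]]]' >/dev/null; python3 st.py; done
python3 -m crank '[[[0,0,0,0,0,0,54],[0,0,0,0,0,0,54],[0,0,0,0,0,0,54],[0,0,0,0,0,0,54],[0,0,0,0,0,0.05,54],[0,0,0,0,0,0.05,54],[0,0,0,0,0,0.0,54],[0,0,0,0,0,0,54]]]' >/dev/null; python3 st.py
```

```text
t 12.30 dial 0.459 Tz -0.085 grip 11.1 w 53.5 [ 5.2 -2.6 -7.3]
t 13.10 dial 0.446 Tz 0.081 grip 1.6 w 53.8 [ 1.4 -3.3 -1.5]
```

A 53.5 mm opening gives an 11 N grip, which limits the torque to a safe value. Now I'll feel for the catch.

```bash
python3 -m crank '[[[0,0,0,0,0,0,53.4],[0,0,0,0,0,0,53.4],[0,0,0,0,0,0.05,53.4],[0,0,0,0,0,0.05,53.4],[0,0,0,0,0,0.05,53.4],[0,0,0,0,0,0.05,53.4],[0,0,0,0,0,0.05,53.4],[0,0,0,0,0,0.05,53.4]]]' >/dev/null; python3 st.py
```

```text
t 13.90 dial 0.403 Tz 0.047 grip 10.2 w 53.6 [ 3.4 -4.3  1.5]
```

```bash
python3 -m crank '[[[0,0,0,0,0,0.05,53.4],[0,0,0,0,0,0.05,53.4],[0,0,0,0,0,0.05,53.4],[0,0,0,0,0,0.05,53.4],[0,0,0,0,0,0.05,53.4],[0,0,0,0,0,0.05,53.4],[0,0,0,0,0,0,53.4],[0,0,0,0,0,0,53.4]]]' >/dev/null; python3 st.py
```

```text
t 14.70 dial 0.361 Tz -0.108 grip 10.2 w 53.4 [ 2.7 -4.2  1.5]
```

```bash
python3 -m crank '[[[0,0,0,0,0,0.05,53.4],[0,0,0,0,0,0.05,53.4],[0,0,0,0,0,0.05,53.4],[0,0,0,0,0,0,53.4],[0,0,0,0,0,0,53.4],[0,0,0,0,0,0,53.4],[0,0,0,0,0,0,53.4],[0,0,0,0,0,0,53.4]]]' >/dev/null; python3 st.py
```

```text
t 15.50 dial 0.340 Tz -0.105 grip 10.2 w 53.7 [ 2.4 -4.5  0.9]
```

```bash
python3 -m crank '[[[0,0,0,0,0,0.05,53.4],[0,0,0,0,0,0.05,53.4],[0,0,0,0,0,0.05,53.4],[0,0,0,0,0,0.05,53.4],[0,0,0,0,0,0,53.4],[0,0,0,0,0,0,53.4],[0,0,0,0,0,0,53.4],[0,0,0,0,0,0,53.4]]]' >/dev/null; python3 st.py
```

```text
t 16.30 dial 0.313 Tz -0.112 grip 10.2 w 53.9 [ 2.1 -4.1  1.6]
```

```bash
python3 -m crank '[[[0,0,0,0,0,0.05,53.4],[0,0,0,0,0,0.05,53.4],[0,0,0,0,0,0.05,53.4],[0,0,0,0,0,0.05,53.4],[0,0,0,0,0,0,53.4],[0,0,0,0,0,0,53.4],[0,0,0,0,0,0,53.4],[0,0,0,0,0,0,53.4]]]' >/dev/null; python3 st.py
```

```text
t 17.10 dial 0.285 Tz -0.014 grip 10.2 w 53.4 [ 3.3 -3.9  2.2]
```

```bash
python3 -m crank '[[[0,0,0,0,0,0.05,53.4],[0,0,0,0,0,0.05,53.4],[0,0,0,0,0,0.05,53.4],[0,0,0,0,0,0.05,53.4],[0,0,0,0,0,0,53.4],[0,0,0,0,0,0,53.4],[0,0,0,0,0,0,53.4],[0,0,0,0,0,0,53.4]]]' >/dev/null; python3 st.py
cat > slip.py <<'E'
from rig import *
import cv2,numpy as np
a=capture("wrist");b=cv2.imread("pics/w2.png")
def f(im):
    h=cv2.cvtColor(im,cv2.COLOR_BGR2HSV);o=[]
    for lo,hi in(((0,150,120),(6,255,255)),((22,150,120),(32,255,255))):
        m=cv2.inRange(h,lo,hi);m[:160]=0;m[250:]=0;m[:,:190]=0;m[:,360:]=0;M=cv2.moments(m,True);o+=[M["m10"]/max(M["m00"],1),M["m01"]/max(M["m00"],1)]
    return np.array(o).round(2)
print("marks then/now",f(b),f(a));cv2.imwrite("pics/last.png",a)
E
python3 slip.py
```

```text
t 17.90 dial 0.257 Tz -0.056 grip 10.2 w 53.8 [ 2.5 -4.3  2.2]
marks then/now [307.4  201.56 217.43 228.34] [306.63 200.83 216.92 228.71]
```

```bash
python3 -m crank '[[[0,0,0,0,0,0.05,53.4],[0,0,0,0,0,0.05,53.4],[0,0,0,0,0,0.05,53.4],[0,0,0,0,0,0.05,53.4],[0,0,0,0,0,0,53.4],[0,0,0,0,0,0,53.4],[0,0,0,0,0,0,53.4],[0,0,0,0,0,0,53.4]]]' >/dev/null; python3 st.py; python3 slip.py
```

```text
t 18.75 dial 0.229 Tz 0.118 grip 10.3 w 53.3 [ 3.2 -4.3  2. ]
marks then/now [307.4  201.56 217.43 228.34] [306.45 200.96 217.   228.7 ]
```

```bash
python3 -m crank '[[[0,0,0,0,0,0.05,53.4],[0,0,0,0,0,0.05,53.4],[0,0,0,0,0,0.05,53.4],[0,0,0,0,0,0.05,53.4],[0,0,0,0,0,0,53.4],[0,0,0,0,0,0,53.4],[0,0,0,0,0,0,53.4],[0,0,0,0,0,0,53.4]]]' >/dev/null; python3 st.py; python3 slip.py
```

```text
t 19.60 dial 0.201 Tz 0.197 grip 10.3 w 53.5 [ 2.2 -5.   1.5]
marks then/now [307.4  201.56 217.43 228.34] [306.31 200.9  216.46 228.9 ]
```

```bash
python3 -m crank '[[[0,0,0,0,0,0.04,53.4],[0,0,0,0,0,0.04,53.4],[0,0,0,0,0,0.04,53.4],[0,0,0,0,0,0,53.4],[0,0,0,0,0,0,53.4],[0,0,0,0,0,0,53.4],[0,0,0,0,0,0,53.4],[0,0,0,0,0,0,53.4]]]' >/dev/null; python3 st.py; python3 slip.py
```

```text
t 20.45 dial 0.185 Tz 0.337 grip 10.3 w 53.8 [ 3.4 -3.4  1.2]
marks then/now [307.4  201.56 217.43 228.34] [306.3  200.79 216.69 228.86]
```

```bash
python3 -m crank '[[[0,0,0,0,0,0.03,53.4],[0,0,0,0,0,0.03,53.4],[0,0,0,0,0,0,53.4],[0,0,0,0,0,0,53.4],[0,0,0,0,0,0,53.4],[0,0,0,0,0,0,53.4],[0,0,0,0,0,0,53.4],[0,0,0,0,0,0,53.4]]]' >/dev/null; python3 st.py; python3 slip.py; python3 - <<'E'
import cv2
cv2.imwrite("pics/m3.png",cv2.resize(cv2.imread("pics/last.png")[90:310,100:460],(560,342)))
E
```

```text
t 21.30 dial 0.177 Tz 0.452 grip 10.3 w 53.9 [ 2.7 -4.1  2. ]
marks then/now [307.4  201.56 217.43 228.34] [306.29 200.64 216.48 228.78]
```

View pics/m3.png

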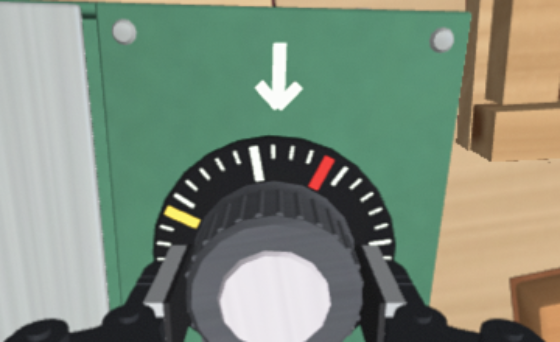

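Opposing moment is 0.45 N m and rising only with windup at dial ≈ 0.18: white line at (257,163), just left of the arrow tip at (277,108). The catch is in, so I stop there, release and move to the bar.

```bash
python3 -m crank '[[[0,0,0,0,0,0,85],[0,0,0,0,0,0,85],[0,0,0,0,0,0,85],[0,0,0,0,0,0,85],[0,0,0,0,0,0,85],[0,0,-0.3,0,0,0,85],[0,0,-0.5,0,0,0,85],[0,0,-0.8,0,0,0,85]]]' 40
python3 -m crank '[[[0,0,-0.8,0,0,0.18,85],[0,-0.6,0,0,0,0,85],[0,-0.8,0,0,0,0,85],[0,-0.9,0,0,0,0,85],[0,-0.9,0,0,0,0,85],[0,-0.8,0,0,0,0,85],[0,-0.7,0,0,0,0,85],[0,-0.4,0,0,0,0,85]]]'
python3 -m crank '[[[0,0,0,0,0,0,85],[0,0,0,0,0,0,85],[0,0,0,0,0,0,85],[0,0,0,0,0,0,85],[0,0,0,0,0,0,85],[0,0,0,0,0,0,85],[0,0,0,0,0,0,85],[0,0,0,0,0,0,85]]]'
python3 - <<'E'
from rig import *
from h import *
s=sense();a=capture("wrist")
np.save("pics/w4.npy",{k:s[k] for k in("eef_pos","ee_rot")},allow_pickle=True);print(s["force"],s["wrist_torque"])
cv2.imwrite("pics/w4.png",a);cv2.imwrite("pics/m4.png",cv2.resize(a[60:360,80:480],(800,600),interpolation=cv2.INTER_CUBIC))
E
```

```text
time_s: 22.15
eef_pos: [513.2, -174.3, 137.0]
ee_rot: [-0.001, 0.079, 0.997, 0.0]
force: [-0.5, -0.8, 0.6]
grip_width: 0.993
grip_force: 0.0
time_s: 22.95
eef_pos: [489.6, -301.6, 156.0]
ee_rot: [-0.0, 0.092, 0.996, 0.0]
force: [0.4, -0.0, 0.2]
grip_width: 0.996
grip_force: 0.0
time_s: 23.75
eef_pos: [490.3, -299.8, 156.3]
ee_rot: [-0.0, 0.091, 0.996, -0.0]
force: [1.1, 1.0, 0.2]
grip_width: 0.997
grip_force: 0.0
[1.14646603 1.02229519 0.18667718] [-0.04897296  0.00750322  0.0091014 ]
```

View pics/m4.png

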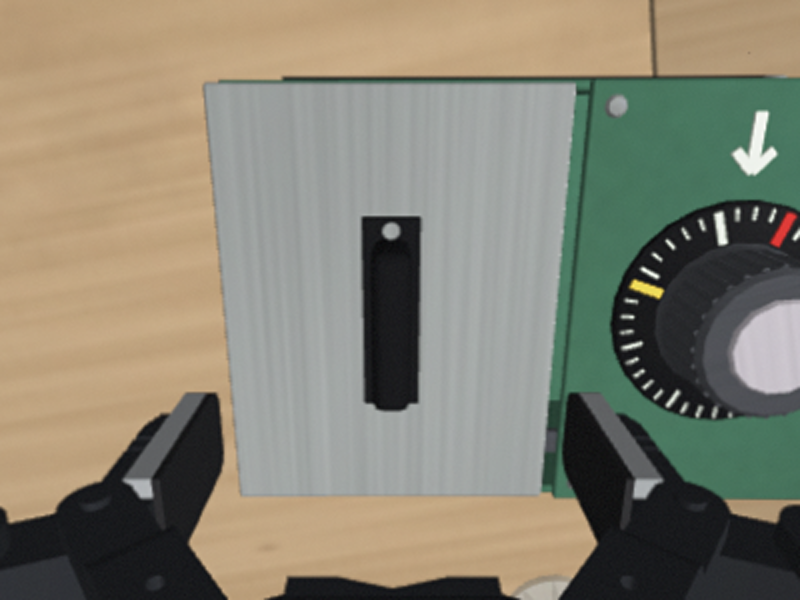

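The bar runs from (391,217) to (391,408), midway between the fingers (x ≈ 392), and is square to them. Descend and grip.

```bash
python3 -m crank '[[[0,0,0.5,0,0,0,85],[0,0,0.5,0,0,0,85],[0,0,0.5,0,0,0,85],[0,0,0.4,0,0,0,85],[0,0,0.3,0,0,0,85],[0,0,0.2,0,0,0,70],[0,0,0.1,0,0,0,40],[0,0,0,0,0,0,5]]]' 30
python3 -m crank '[[[0,0,0,0,0,0,5],[0,0,0,0,0,0,5],[0,0,0,0,0,0,5],[0,0,0,0,0,0,5],[0,0,0,0,0,0,5],[0,0,0,0,0,0,5],[0,0,0,0,0,0,5],[0,0,0,0,0,0,5]]]'
python3 st.py
```

```text
time_s: 24.6
eef_pos: [490.3, -299.9, 93.7]
ee_rot: [-0.0, 0.091, 0.996, 0.0]
force: [0.8, -0.2, 0.1]
grip_width: 0.506
grip_force: 0.0
time_s: 25.4
eef_pos: [490.4, -300.4, 94.4]
ee_rot: [0.0, 0.091, 0.996, -0.001]
force: [-1.8, -4.9, 5.4]
grip_width: 0.151
grip_force: 33.4
t 25.40 dial 0.151 Tz 0.012 grip 33.4 w 12.9 [-1.8 -4.9  5.4]
```

```bash
python3 -m crank '[[[0,-0.04,0,0,0,0,5],[0,-0.04,0,0,0,0,5],[0,-0.06,0,0,0,0,5],[0,-0.08,0,0,0,0,5],[0,0,0,0,0,0,5],[0,0,0,0,0,0,5],[0,0,0,0,0,0,5],[0,0,0,0,0,0,5]]]'; python3 st.py
```

```text
time_s: 26.2
eef_pos: [489.5, -304.9, 94.3]
ee_rot: [0.0, 0.091, 0.996, 0.0]
force: [-2.3, -0.0, 7.6]
grip_width: 0.155
grip_force: 33.6
t 26.20 dial 0.151 Tz 0.041 grip 33.6 w 13.3 [-2.3 -0.   7.6]
```

The cover moves freely past 2 mm, so it's unlocked. Slide it on to about 98 mm.

```bash
python3 -m crank '[[[0,-0.15,0,0,0,0,5],[0,-0.25,0,0,0,0,5],[0,-0.3,0,0,0,0,5],[0,-0.3,0,0,0,0,5],[0,-0.3,0,0,0,0,5],[0,-0.3,0,0,0,0,5],[0,-0.3,0,0,0,0,5],[0,-0.3,0,0,0,0,5]]]'; python3 -m crank '[[[0,-0.3,0,0,0,0,5],[0,-0.3,0,0,0,0,5],[0,-0.3,0,0,0,0,5],[0,-0.25,0,0,0,0,5],[0,-0.2,0,0,0,0,5],[0,-0.1,0,0,0,0,5],[0,0,0,0,0,0,5],[0,0,0,0,0,0,5]]]'; python3 st.py
```

```text
time_s: 27.0
eef_pos: [479.6, -358.8, 94.3]
ee_rot: [0.0, 0.091, 0.996, 0.001]
force: [-1.2, 3.1, 7.8]
grip_width: 0.158
grip_force: 33.7
time_s: 27.8
eef_pos: [472.9, -395.0, 94.3]
ee_rot: [0.0, 0.091, 0.996, -0.0]
force: [-2.1, -1.6, 6.6]
grip_width: 0.158
grip_force: 33.5
t 27.80 dial 0.151 Tz 0.002 grip 33.5 w 13.5 [-2.1 -1.6  6.6]
```

Moved 96 mm (91% open). Now let go, lift clear and check.

```bash
python3 -m crank '[[[0,0,0,0,0,0,80],[0,0,0,0,0,0,80],[0,0,0,0,0,0,80],[0,0,0,0,0,0,80],[0,0,0,0,0,0,80],[0,0,0,0,0,0,80],[0,0,-0.4,0,0,0,80],[0,0,-0.8,0,0,0,80]]]'; python3 -m crank '[[[0,0,-1,0,0,0,80],[0,0,-1,0,0,0,80],[0,0,-1,0,0,0,80],[0,0,-0.6,0,0,0,80],[0,0,0,0,0,0,80],[0,0,0,0,0,0,80],[0,0,0,0,0,0,80],[0,0,0,0,0,0,80]]]'; python3 - <<'E'
from rig import *
import cv2
cv2.imwrite("pics/end.png",capture("scene"))
E
```

```text
time_s: 28.6
eef_pos: [472.2, -394.5, 123.4]
ee_rot: [-0.001, 0.091, 0.996, 0.001]
force: [0.3, 0.6, 0.6]
grip_width: 0.939
grip_force: 0.0
time_s: 29.4
eef_pos: [472.5, -394.8, 212.8]
ee_rot: [-0.001, 0.091, 0.996, 0.001]
force: [-1.1, -0.1, 0.6]
grip_width: 0.936
grip_force: 0.0
```

View pics/end.png

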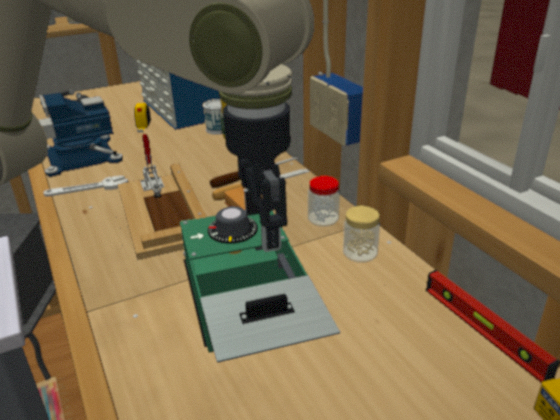

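The cover is open, with its bar now at (266,308). The jars, at (323,200) and (362,233), haven't moved, and the gripper is clear.

```bash
python3 -c "
from rig import *
print(finish_job())"
```

```text
the job is handed in; nothing more can be done
None
```

The strongbox is open and handed in at about 29.5 s: dial right to just past 34, left to 4, then slowly right to the catch (about 0.45 N m at most), cover slid about 96 mm of 105 and released, jars and sanding block not touched.

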